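# Load the label roll and knock the dispenser's lock pin down

## Task

Put the paper label roll, upright, onto the label dispenser's spindle so that it sits on the base, and let go of it. Then draw the mallet out of the low rack, take it by its handle and knock the dispenser's sprung lock pin fully down with the mallet head; press the pin with nothing else and do not hold the mallet by its head while striking. Finally stand the mallet on its face on the bench, and leave the beaker and the jar where they are.

Things in the scene. Friction and masses are not known exactly. Their poses are not given: they have to be found in the camera images.
- label_roll: White paper label roll standing upright: 60 mm diameter, paper 50 mm high, with a grey core collar (35 mm diameter) standing 6 mm above it (56 mm in all). A 26 mm bore runs right through. Origin: centre of the underside; z along the bore, up.
- dispenser: Fixed label dispenser: white base plate 110 x 190 x 25 mm (x, y, z). At y = +45 mm a plain steel spindle, 20 mm diameter, coned tip, rises to 85 mm over the bench; at y = -50 mm a dark sleeve (30 mm diameter, top 45 mm over the bench) carries the lock pin. A low bar (12 mm high on the plate) runs along the front edge, x = -50 mm, by the spindle. Origin: centre of the plate's underside.
- seat (a point): Foot of the spindle, on its axis, at the plate's top face, 25 mm above the bench: where the centre of the roll's underside comes to lie. Axes as the dispenser's.
- lock_pin (a joint): Travel of the lock pin in m: 0 = up, 0.014 = fully down (its head on the sleeve). A spring and a tight sleeve resist with 5 to 7 N; it stays where it is driven.
- pin_top (a point): Centre of the top of the lock pin's flat steel head (22 mm diameter, 6 mm thick): 65 mm above the bench when up, 51 mm when fully down.
- mallet: Mallet, 0.3 kg, standing on one face of its head: upright white cylinder with black rubber faces, 45 mm diameter, 68 mm high. Level wooden handle, 18 mm wide, 22 mm high, axis 34 mm above the underside, along +x from x = 22 to 130 mm. Origin: centre of the head's lower face; z up. Balances about 9 mm from the head's axis.
- mallet_head (a point): Centre of the mallet's head, on its axis, 34 mm above its lower face.
- rack: Fixed low steel rack: board 130 (x) x 180 (y) mm, 62 to 74 mm above the bench, on two side walls 12 mm thick (156 mm clear between), open at front (-x) and back; pots 30 mm high on it. The mallet's handle starts under the board, entered from the front; its head stands in front, no room for a finger between head and board. Origin: on the bench under the board's centre.
- beaker: Clear plastic beaker, 60 mm diameter, 75 mm high, a bystander. Origin: centre of the underside.
- jar: White closed jar, 52 mm diameter, 70 mm high, a bystander. Origin: centre of the underside.
Not all that is in view belongs to the job. There is more than one size of the mallet; the job needs the middle-sized.

How it is judged:
On the way, in this order (a step that is already met when the one before it is completed fails the run):
1. the label roll sits on the base on the spindle, released, the pin not yet pressed (horizontal distance between label_roll and seat below 0.005 m and z of label_roll in the frame of seat below 0.003 m and angle between label_roll's own z axis and vertical below 0.06 rad and contact force between the fingers and label_roll below 0.2 N and value of joint lock_pin below 0.004 m), for 0.2 s.
2. the lock pin is driven down (at least 11.5 of its 14 mm) by the mallet head while the fingers hold the mallet by its handle (value of joint lock_pin above 0.0115 m and distance between mallet_head and pin_top below 0.055 m and contact force between the fingers and mallet above 1 N and x of the grasp point in the frame of mallet above 0.03 m), for 0.05 s.
At the end, for the whole second after the job is handed in: The roll is on the spindle (within 5 mm of its axis), upright and within 3 mm of the base; the lock pin is at least 11.5 mm down; the mallet stands on its face on the bench; all at rest (horizontal distance between label_roll and seat below 0.005 m and z of label_roll in the frame of seat below 0.003 m and angle between label_roll's own z axis and vertical below 0.06 rad and value of joint lock_pin above 0.0115 m and height (world z) of mallet below 0.005 m and angle between mallet's own z axis and vertical below 0.1 rad and linear speed of each of mallet, label_roll below 0.02 m/s); the robot touches nothing.
It fails at once if the pin is pushed down by something other than the mallet head (velocity of joint lock_pin above 0.004 m/s and value of joint lock_pin above 0.002 m and distance between mallet_head and pin_top above 0.055 m).
It fails at once if the pin is driven while the hand holds the mallet by its head or does not hold it (velocity of joint lock_pin above 0.004 m/s and value of joint lock_pin above 0.002 m and (x of the grasp point in the frame of mallet below 0.03 m or contact force between the fingers and mallet below 0.5 N)).
It fails at once if the beaker is pushed more than 30 mm or tipped (distance of beaker from where it was at the start of the episode above 0.03 m or angle between beaker's own z axis and vertical above 0.4 rad).
It fails at once if the jar is pushed more than 30 mm or tipped (distance of jar from where it was at the start of the episode above 0.03 m or angle between jar's own z axis and vertical above 0.4 rad).
It also fails if it takes over 61 s, if anything falls off the work surface, if the arm or the gripper's body presses on something with over 40 N, if the wrist force passes 120 N, or if a joint passes its speed limit or range.

## Robot

A 6-joint arm with a two-finger parallel gripper is mounted at the origin on the work surface. World frame = base frame: x ahead of the robot, y to its left, z up, the work surface at z = 0. Lengths are in m, angles in rad, forces in N, time in s.
With the tool pointing down it reaches from about 0.35 to 0.875 m from the base axis. Payload 4.2 kg.
Tool frame: the origin (TCP) lies at the very end of the fingers, on their centre line; the grasp point (between the pads) lies 19 mm behind it (grip_point_offset is the distance from the TCP to the grasp point, in m); z points along the fingers, y is the line along which they close (so a half turn about z gives the same grasp; the last joint's range is limited). The gripper opens to 85 mm and grips with 20 to 120 N. Pads are 22 mm wide; open, the fingers measure 114 mm over their backs; the gripper's body (76 mm by 85 mm) begins 54 mm behind the grasp point. The pads swing forward as they close: fully open they stand 13 mm farther back than shut.
Start: joints at [-0.872, 0.385, 0.008, 0, -1.194, -0.259], TCP at [0.266, -0.565, 0.231] pointing down, gripper open.
Joint ranges: [-3.14, 3.14], [-1.21, 2.06], [-1.07, 1.41], [-3.16, 2.05], [-2.99, -0.16], [-3.1, 3.1]. Speed limits (rad/s): [2.79, 2.79, 3.14, 3.14, 3.14, 3.14].

## Interface

Orientations are given as a rotation vector (axis times angle).
In Python, from plant import get_state, capture, close_job, grip_point_offset gives the robot as it stands.
- The arm moves only by the tool drive_tool, never from a script. Its argument "increments" is a list of rows, each an object with "slide": the shift along the world's x, y, z in cm, a list of three; "roll": the turn about the world's z in rad. A call has 1 to 8 rows; each row shifts and turns the commanded pose from where the row before left it; what a row does not reach is not made up. A row lasts 1/12 s, in which the tool goes at most 41.7 mm and 7.16 degrees, less where a joint would pass 70% of its speed; a pose out of reach is approached as far as the arm can. A call is refused whole if a number of a shift passes 4.17 or a number of a turn 0.125, either way. A call with a gripper value outside its range is refused whole. "gripper" is the opening, from 0 (shut) to 1 (fully open), set as the call begins (left out, the last holds). The fingers move at their own pace and stop on an object; "squeeze" is the grip in N (left out, the last holds). Time passes only in rows, so rows that do not move let the fingers close. It gives the time, the measured TCP pose, the force, the opening and the grip force at its end, in the units of the state.
- get_state(): the state, without advancing time (a new reading comes with each control period).
- capture(name): name is "scene" or "top" or "wrist"; returns a dict with "img" (384x512x3 uint8, red, green, blue), "intrinsics" (3x3 intrinsics, pixels), "dist" ([k1, k2, p1, p2, k3] as OpenCV has them; the pictures are not rectified), "xyz" and "rotation" of the camera in the world; the wrist camera has in their place "T_tool_cam" (4x4, takes a point from camera to tool coordinates, whose origin is the TCP and whose axes are the flange's). Camera axes: x right, y down, z forward; pixel columns grow to the right and rows downward; lengths in m; the calibration is good to about 2 mm. A picture is of the moment at which its call begins: read the wrist's pose just before it. There is no depth.
- close_job(): hands the job in; it is judged then, once.
The state is a dict: "clock": time; "q": joint angles; "qvel": joint speeds; "effort": joint torques, N m; "eef_pos": TCP position; "orientation": TCP orientation; "force": force on the tool from outside, world axes, zero at the start; "ft_torque": the same for the moment, N m; "grip_width": finger opening in m; "grip_force": force on a finger pad.
Only numpy, scipy, OpenCV 4.12 (cv2) and the standard library are available. Lean on these libraries where they do the work, as an engineer would, in place of code of your own. Each camera call takes 0.05 s, during which the arm holds its last target. There are 200 camera calls.

## Working session

There is one attempt and no reset: what is moved stays moved. The work goes in short steps, Python scripts to look and compute and a tool call to move; the robot and the scene stay as the last step left them, time stands still between calls to the robot, and variables do not carry over. Pictures are saved under pics/ and viewed, at most 10 in all, crops included, and the job is handed in when it is done.

Besides the shell and the picture viewer there is one more tool, called after "Emit:" as a command line: name --argument value ..., lists and objects as JSON in quotes. drive_tool: Moves the arm, as the interface text tells. Its arguments: {"type":"object","properties":{"increments":{"type":"array","items":{"type":"object","properties":{"slide":{"type":"array","items":{"type":"number"}},"roll":{"type":"number"}}}},"gripper":{"type":"number"},"squeeze":{"type":"number"}},"required":["increments"]}

```bash
mkdir -p pics; ls
cat > h.py <<'E'
import numpy as np, cv2
from plant import get_state, capture, close_job, grip_point_offset
from scipy.spatial.transform import Rotation as R
def save(c,n): cv2.imwrite('pics/'+n,c['img'][:,:,::-1])
def cam(c,st=None):
    if 'xyz' in c:
        r=np.array(c['rotation']); 
        r=r if r.shape==(3,3) else R.from_rotvec(r).as_matrix()
        return np.array(c['xyz']),r
    T=np.array(c['T_tool_cam']); Rt=R.from_rotvec(st['orientation']).as_matrix()
    return np.array(st['eef_pos'])+Rt@T[:3,3], Rt@T[:3,:3]
def ray(c,uv,st=None):
    p,r=cam(c,st)
    n=cv2.undistortPoints(np.array(uv,float).reshape(-1,1,2),np.array(c['intrinsics'],float),np.array(c['dist'],float)).reshape(-1,2)
    return p,(r@np.c_[n,np.ones(len(n))].T).T
def onz(c,uv,z,st=None):
    p,d=ray(c,uv,st); return p+d*((z-p[2])/d[:,2])[:,None]
def proj(c,P,st=None):
    p,r=cam(c,st); return cv2.projectPoints(((np.atleast_2d(P)-p)@r),np.zeros(3),np.zeros(3),np.array(c['intrinsics'],float),np.array(c['dist'],float))[0].reshape(-1,2)
E
python3 - <<'E'
from h import *
s=get_state(); print(s, grip_point_offset)
for n in('scene','top'):
    c=capture(n); save(c,n+'.png'); print(n,cam(c),np.array(c['intrinsics']).tolist())
    np.save('/tmp/'+n+'.npy',c,allow_pickle=True)
a=cv2.imread('pics/top.png');cv2.imwrite('pics/top2.png',cv2.resize(a,(800,600),interpolation=cv2.INTER_CUBIC))
E
```

```text
pics
{'clock': 0.0, 'q': array([-8.72413075e-01,  3.85552571e-01,  6.65370987e-03, -5.00930333e-04,
       -1.19402956e+00, -2.58597224e-01]), 'qvel': array([-0.00075396,  0.00019563,  0.00019165,  0.00106811, -0.00043941,
        0.00202755]), 'effort': array([ 2.12566224e-04, -3.92293167e+01,  1.88403136e+01,  4.18613970e+00,
       -4.57830029e-03, -1.48335198e-05]), 'eef_pos': array([ 0.26586034, -0.56499267,  0.23023463]), 'orientation': array([ 0.68485297, -3.06545248, -0.00330909]), 'force': array([0.38199543, 1.34436018, 0.26022222]), 'ft_torque': array([ 0.01433215,  0.01540361, -0.02683313]), 'grip_force': 0.0, 'grip_width': 0.08534643897225681} 0.0187
scene (array([1.22994144, 0.15709278, 0.82520517]), array([[-0.22368485,  0.72680916, -0.64939474],
       [ 0.97464482,  0.17070037, -0.14466808],
       [ 0.00570584, -0.66528928, -0.74656387]])) [[388.9679467654911, 0.0, 255.04079660110816], [0.0, 388.9679467654911, 196.6327835191691], [0.0, 0.0, 1.0]]
top (array([ 0.36494258, -0.02561031,  1.08476493]), array([[ 5.27255728e-03, -9.76160701e-01,  2.16984988e-01],
       [-9.99985126e-01, -5.44980931e-03, -2.18498175e-04],
       [ 1.39581614e-03, -2.16980609e-01, -9.76174916e-01]])) [[364.9052102905091, 0.0, 250.99698875574802], [0.0, 364.9052102905091, 191.6624189715691], [0.0, 0.0, 1.0]]
```

View pics/top2.png

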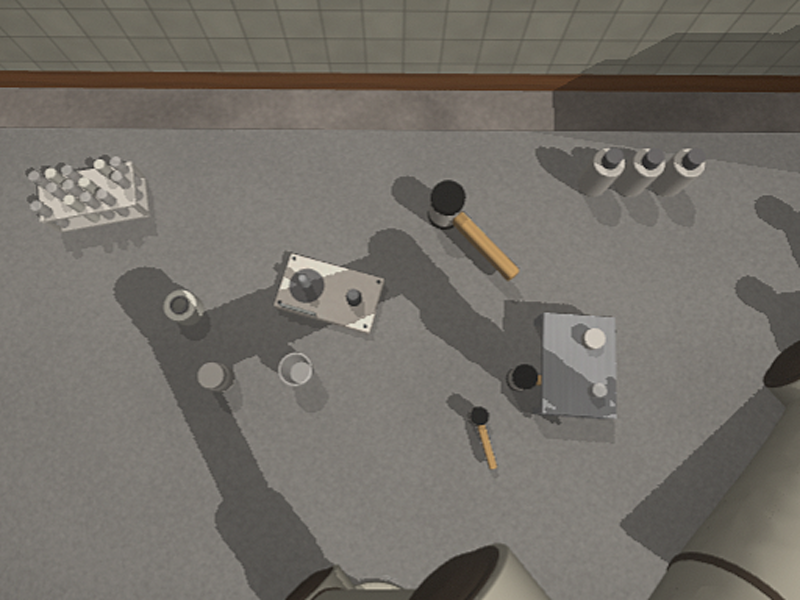

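View pics/scene.png

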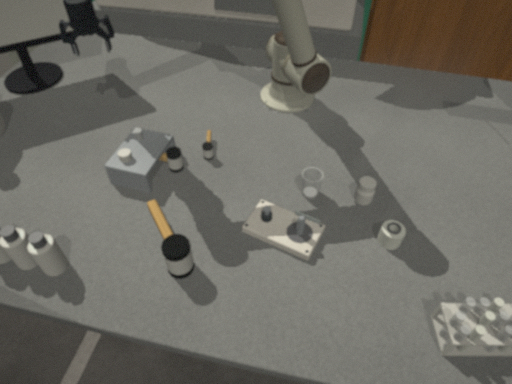

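The top view (800x600 scaling) shows these candidates:
- **Mallets:** large at (448,200), middle at (523,377) with its handle under the rack, and small at (480,415). I choose the one in the rack.
- **Roll:** the label roll with the bore is at (182,305). The lookalikes are the closed jar at (212,376) and the clear beaker at (297,370).
- **Dispenser:** it is at (330,292), with the spindle at (305,285) and the pin at (354,297).

A close crop should confirm the choice.

Run:
```python
from h import *
t=np.load('/tmp/top.npy',allow_pickle=True).item(); s=np.load('/tmp/scene.npy',allow_pickle=True).item()
def q(n,uv,z): print(n,onz(t,np.array([uv])*.64,z)[0].round(4))
q('roll top',(181,305),.056);q('jar',(211,375),.07);q('beaker',(295,368),.075)
q('pin',(354,295),.065);q('spin tip',(304,281),.085)
q('mallet',(524,377),.068)
for p in [(290,252),(384,278),(371,333),(276,307)]: q('plate',p,.025)
for p in [(543,312),(616,316),(616,415),(543,413)]: q('rack',p,.074)
q('big',(448,196),.1);q('small',(480,415),.04);q('bigh',(517,272),.05);q('smallh',(492,467),.02)
a=t['img'][155:255,95:255,::-1];b=t['img'][180:310,290:400,::-1]
a=cv2.resize(a,None,fx=4,fy=4,interpolation=2)[:400];b=cv2.resize(b,None,fx=1.4*2,fy=1.4*2)[:200*2]
o=np.zeros((400,800,3),np.uint8)
o[:,:480]=cv2.resize(a,(480,300))[0:1] if 0 else cv2.copyMakeBorder(cv2.resize(a,(480,300)),0,100,0,0,0);o[:364,490:798]=b
cv2.imwrite('pics/crop1.png',o)
```

```text
roll top [0.581  0.3633 0.056 ]
jar [0.4518 0.2941 0.07  ]
beaker [0.4644 0.1452 0.075 ]
pin [0.5996 0.0443 0.065 ]
spin tip [0.6205 0.1338 0.085 ]
mallet [ 0.4514 -0.2604  0.068 ]
plate [0.6937 0.1728 0.025 ]
plate [ 0.6427 -0.0099  0.025 ]
plate [0.5357 0.0136 0.025 ]
plate [0.5846 0.1946 0.025 ]
rack [ 0.5679 -0.2986  0.074 ]
rack [ 0.5613 -0.43    0.074 ]
rack [ 0.3861 -0.4159  0.074 ]
rack [ 0.3888 -0.2892  0.074 ]
big [ 0.7798 -0.1277  0.1   ]
small [ 0.3855 -0.1847  0.04  ]
bigh [ 0.6492 -0.2602  0.05  ]
smallh [ 0.2944 -0.2067  0.02  ]
```

View pics/crop1.png

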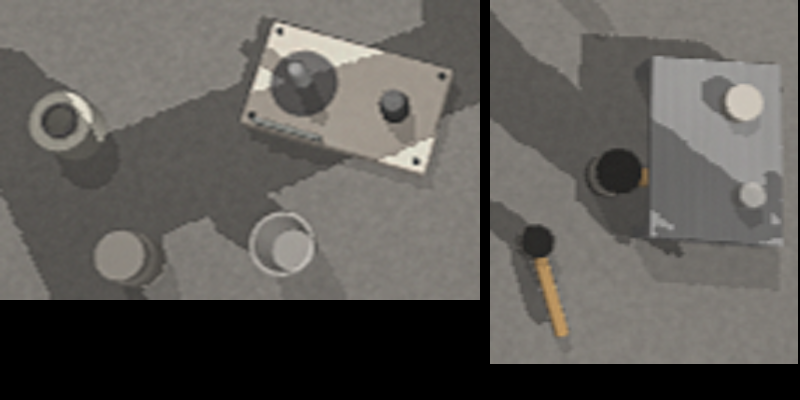

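The crop confirms it: the roll has an open bore at crop (60,120), and the rack mallet is at crop (618,170) with its handle under the board. The other mallets are clearly larger and smaller. I'll move towards the roll, passing over the dispenser.

Emit:
drive_tool --increments '[{"slide": [2.9, 2.5, 0], "roll": -0.0875}, {"slide": [2.9, 2.5, 0], "roll": -0.0875}, {"slide": [2.9, 2.5, 0], "roll": -0.0875}, {"slide": [2.9, 2.5, 0], "roll": -0.0875}, {"slide": [2.9, 2.5, 0], "roll": -0.0875}, {"slide": [2.9, 2.5, 0], "roll": -0.0875}, {"slide": [2.9, 2.5, 0], "roll": -0.0875}, {"slide": [2.9, 2.5, 0], "roll": -0.0875}]' --gripper 1

```text
clock: 0.77
eef_pos: [0.499, -0.3639, 0.2309]
orientation: [-0.414, -3.113, -0.001]
force: [0.1, -0.7, -0.4]
grip_width: 0.0855
grip_force: 0.0
```

Emit:
drive_tool --increments '[{"slide": [1.2, 3.8, 0]}, {"slide": [1.2, 3.8, 0]}, {"slide": [1.2, 3.8, 0]}, {"slide": [1.2, 3.8, 0]}, {"slide": [1.2, 3.8, 0]}, {"slide": [1.2, 3.8, 0]}, {"slide": [1.2, 3.8, 0]}, {"slide": [1.2, 3.8, 0]}]'

```text
schema error: expected keys slide, roll
```

Emit:
drive_tool --increments '[{"slide": [0, 3.8, 0]}, {"slide": [0, 3.8, 0]}, {"slide": [0, 3, 0]}, {"slide": [0, 2, 0]}, {"slide": [0, 0, 0]}, {"slide": [0, 0, 0]}]'

```text
schema error: expected keys slide, roll
```

Run:
```python
from h import *
s=get_state(); print(s['clock'],s['eef_pos'],s['orientation'],s['q']); c=capture('wrist'); save(c,'w1.png'); np.save('/tmp/w1.npy',(c,s),allow_pickle=True)
print(np.array(c['T_tool_cam']).round(3).tolist())
for n,P in dict(roll=(.581,.3633,.056),spin=(.6205,.1338,.085),pin=(.5996,.0443,.065)).items(): print(n,proj(c,P,s))
```

```text
0.7667 [ 0.49904709 -0.36385743  0.23092835] [-4.14135853e-01 -3.11335463e+00 -5.92998337e-04] [-3.68363830e-01  3.72867414e-01 -1.11518582e-02 -1.90340120e-04
 -1.18765753e+00 -1.46684695e+00]
[[0.001, -0.948, -0.317, 0.082], [1.0, 0.001, -0.0, 0.0], [0.001, -0.317, 0.948, -0.144], [0.0, 0.0, 0.0, 1.0]]
roll [[1074.61378667   51.66251523]]
spin [[812.40763218 169.13565605]]
pin [[678.15444195 167.67990894]]
```

View pics/w1.png

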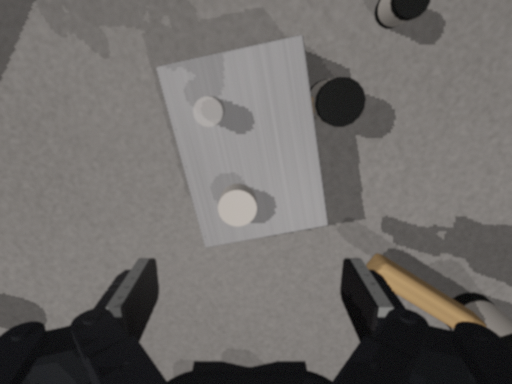

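This wrist picture shows the rack board, with corners at (157,68), (301,37), (327,225) and (206,245), and the middle mallet head at (338,101). Every row needs both keys, so I'm adding the roll.

Run:
```python
from h import *
c,s=np.load('/tmp/w1.npy',allow_pickle=True)
for p in [(157,68),(301,37),(327,225),(206,245)]: print('rack',onz(c,[p],.074,s)[0].round(4))
m=(c['img'].max(2)<45).astype(np.uint8); 
n,l,st,ce=cv2.connectedComponentsWithStats(m); i=l[101,338]; print(st[i],ce[i],onz(c,[ce[i]],.068,s))
```

```text
rack [ 0.3809 -0.4151  0.074 ]
rack [ 0.3897 -0.2885  0.074 ]
rack [ 0.5665 -0.2993  0.074 ]
rack [ 0.556  -0.4257  0.074 ]
[ 315   78   50   48 1847] [339.69518138 101.39577694] [[ 0.45070666 -0.26429572  0.068     ]]
```

Emit:
drive_tool --increments '[{"slide": [1.8, 3.7, 0], "roll": 0}, {"slide": [1.8, 3.7, 0], "roll": 0}, {"slide": [1.8, 3.7, 0], "roll": 0}, {"slide": [1.8, 3.7, 0], "roll": 0}, {"slide": [1.8, 3.7, 0], "roll": 0}, {"slide": [1.8, 3.7, 0], "roll": 0}, {"slide": [1.8, 3.7, 0], "roll": 0}, {"slide": [1.8, 3.7, 0], "roll": 0}]'

```text
clock: 1.48
eef_pos: [0.6423, -0.0675, 0.2309]
orientation: [-0.407, -3.114, 0.0]
force: [0.6, -0.7, -0.2]
grip_width: 0.0854
grip_force: 0.0
```

Emit:
drive_tool --increments '[{"slide": [0.8, 3.8, 0], "roll": 0}, {"slide": [0.8, 3.8, 0], "roll": 0}, {"slide": [0.8, 3, 0], "roll": 0}, {"slide": [0.8, 2, 0], "roll": 0}, {"slide": [0, 0, 0], "roll": 0}, {"slide": [0, 0, 0], "roll": 0}]'

```text
clock: 1.98
eef_pos: [0.6739, 0.0577, 0.2302]
orientation: [-0.404, -3.114, 0.001]
force: [0.8, -1.0, -0.4]
grip_width: 0.0853
grip_force: 0.0
```

Run:
```python
from h import *
s=get_state(); print(s['clock'],s['eef_pos'],s['orientation'],s['q']); c=capture('wrist'); save(c,'w2.png'); np.save('/tmp/w2.npy',(c,s),allow_pickle=True)
for n,P in dict(roll=(.581,.3633,.056),spin=(.6205,.1338,.085),pin=(.5996,.0443,.065)).items(): print(n,proj(c,P,s))
```

```text
1.9833 [0.67391463 0.05770516 0.23016526] [-4.04009461e-01 -3.11367317e+00  1.01789088e-03] [ 3.23834732e-01  4.74811322e-01  1.48742569e-01 -2.24071359e-04
 -1.24664596e+00 -2.15262434e+00]
roll [[568.80578391 -16.19127539]]
spin [[318.09932302 104.15840186]]
pin [[214.89781389 106.14622987]]
```

View pics/w2.png

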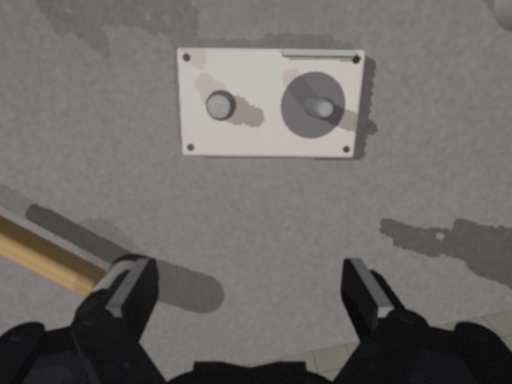

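The wrist view shows the dispenser squarely: pin at (218,105), dark disc at (313,105), spindle tip at (326,108), and plate corners at (178,48), (364,51), (353,158) and (184,155).

Run:
```python
from h import *
c,s=np.load('/tmp/w2.npy',allow_pickle=True)
P=[onz(c,[p],.025,s)[0] for p in [(178,48),(364,51),(353,158),(184,155)]]
P=np.array(P);print(P.round(4),P.mean(0))
d=(P[1]-P[0])+(P[2]-P[3]); a=d[:2]/np.linalg.norm(d[:2]); print('ydir',a,np.arctan2(-a[0],a[1]),'seat',P.mean(0)[:2]+.045*a,'pin',P.mean(0)[:2]-.05*a)
print('pin',onz(c,[(218.5,105)],.065,s),'tip',onz(c,[(326,108)],.085,s),'disc',onz(c,[(313,105)],.025,s))
```

```text
[[ 0.5376  0.0202  0.025 ]
 [ 0.5874  0.1989  0.025 ]
 [ 0.692   0.1717  0.025 ]
 [ 0.6413 -0.0081  0.025 ]] [0.61458563 0.09568666 0.025     ]
ydir [0.2700878 0.9628357] -0.2734842170187792 seat [0.62673958 0.13901427] pin [0.60108124 0.04754488]
pin [[0.59946703 0.04783773 0.065     ]] tip [[0.62542315 0.13985412 0.085     ]] disc [[0.62534264 0.13982095 0.025     ]]
```

Emit:
drive_tool --increments '[{"slide": [-0.2, 3.8, 0], "roll": 0}, {"slide": [-0.2, 3.8, 0], "roll": 0}, {"slide": [-0.2, 3.8, 0], "roll": 0}, {"slide": [-0.2, 3.8, 0], "roll": 0}, {"slide": [-0.2, 3.8, 0], "roll": 0}, {"slide": [-0.2, 3.8, 0], "roll": 0}, {"slide": [0, 3, 0], "roll": 0}, {"slide": [0, 1.6, 0], "roll": 0}]'

```text
clock: 2.7
eef_pos: [0.6617, 0.3324, 0.2308]
orientation: [-0.406, -3.115, -0.0]
force: [1.0, 0.9, -0.4]
grip_width: 0.0855
grip_force: 0.0
```

Emit:
drive_tool --increments '[{"slide": [0, 0, 0], "roll": 0}, {"slide": [0, 0, 0], "roll": 0}, {"slide": [0, 0, 0], "roll": 0}]'

```text
clock: 2.95
eef_pos: [0.6624, 0.3286, 0.2314]
orientation: [-0.41, -3.114, 0.001]
force: [0.9, 0.1, 0.2]
grip_width: 0.0856
grip_force: 0.0
```

Run:
```python
from h import *
s=get_state(); print(s['clock'],s['eef_pos'],s['orientation'],s['q'][5]); c=capture('wrist'); save(c,'w3.png'); np.save('/tmp/w3.npy',(c,s),allow_pickle=True)
print(proj(c,(.581,.3633,.056),s))
```

```text
2.95 [0.66243352 0.32857657 0.23138733] [-4.10361520e-01 -3.11435924e+00  9.85505681e-04] -2.5112316847863223
[[262.37532612  84.21797782]]
```

View pics/w3.png

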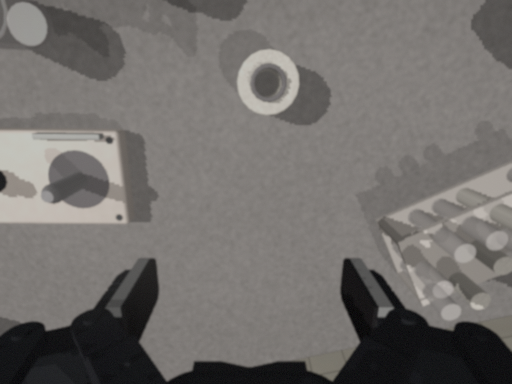

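The roll stands at (268,82) in the wrist view, with its bore visible. The dispenser is to the left and a tube rack to the right.

Run:
```python
from h import *
c,s=np.load('/tmp/w3.npy',allow_pickle=True)
g=cv2.cvtColor(c['img'],cv2.COLOR_RGB2GRAY)[30:135,215:330]
m=cv2.inRange(g,165,255)
n,l,st,ce=cv2.connectedComponentsWithStats(m);i=1+st[1:,4].argmax();print(st[i])
k=(l==i).astype(np.uint8); cs,hh=cv2.findContours(k,cv2.RETR_CCOMP,cv2.CHAIN_APPROX_NONE)
for q in cs:
    if len(q)>30:
        e=cv2.fitEllipse(cv2.convexHull(q)); u=np.array(e[0])+[215,30]; print(u,e[1],[onz(c,[u],z,s)[0].round(4) for z in(.05,.056)])
```

```text
[  22   20   62   65 1811]
[267.54420471  81.60949326] (60.78676986694336, 64.82146453857422) [array([0.58  , 0.3689, 0.05  ]), array([0.58  , 0.3686, 0.056 ])]
[269.414711    82.63672256] (41.35997009277344, 43.665443420410156) [array([0.5813, 0.3704, 0.05  ]), array([0.5814, 0.37  , 0.056 ])]
```

Emit:
drive_tool --increments '[{"slide": [-2, 1, -1], "roll": 0}, {"slide": [-2, 1, -1], "roll": 0}, {"slide": [-2, 1, -1], "roll": 0}, {"slide": [-2.1, 1, -1], "roll": 0}, {"slide": [0, 0, -3], "roll": 0}, {"slide": [0, 0, -3], "roll": 0}, {"slide": [0, 0, -2], "roll": 0}, {"slide": [0, 0, 0], "roll": 0}]'

```text
clock: 3.67
eef_pos: [0.5788, 0.3669, 0.1063]
orientation: [-0.411, -3.107, 0.011]
force: [-1.4, 0.3, -0.4]
grip_width: 0.0855
grip_force: 0.0
```

Run:
```python
from h import *
for i in range(3):
    s=get_state(); print(s['clock'],s['eef_pos'],s['orientation'],s['q'][5])
```

```text
3.6667 [0.57883943 0.36685696 0.10630104] [-0.41100643 -3.10730608  0.0111057 ] -2.6323867580380145
3.6667 [0.57883943 0.36685696 0.10630104] [-0.41100643 -3.10730608  0.0111057 ] -2.6323867580380145
3.6667 [0.57883943 0.36685696 0.10630104] [-0.41100643 -3.10730608  0.0111057 ] -2.6323867580380145
```

Emit:
drive_tool --increments '[{"slide": [0.2, 0.3, -2.5], "roll": 0}, {"slide": [0, 0, -2.5], "roll": 0}, {"slide": [0, 0, -2], "roll": 0}, {"slide": [0, 0, -1], "roll": 0}, {"slide": [0, 0, -0.7], "roll": 0}, {"slide": [0, 0, 0], "roll": 0}, {"slide": [0, 0, 0], "roll": 0}]'

```text
clock: 4.25
eef_pos: [0.5841, 0.3737, 0.0257]
orientation: [0.408, 3.113, 0.002]
force: [-0.7, -0.4, 0.5]
grip_width: 0.0855
grip_force: 0.0
```

Emit:
drive_tool --increments '[{"slide": [0, 0, 0], "roll": 0}, {"slide": [0, 0, 0], "roll": 0}, {"slide": [0, 0, 0], "roll": 0}]'

```text
clock: 4.5
eef_pos: [0.5836, 0.374, 0.0256]
orientation: [0.407, 3.114, 0.003]
force: [0.2, -0.1, -0.0]
grip_width: 0.0855
grip_force: 0.0
```

Emit:
drive_tool --increments '[{"slide": [-0.28, -0.4, -0.4], "roll": 0}, {"slide": [0, 0, -0.4], "roll": 0}, {"slide": [0, 0, 0], "roll": 0}, {"slide": [0, 0, 0], "roll": 0}]'

```text
clock: 4.83
eef_pos: [0.58, 0.3692, 0.0157]
orientation: [-0.407, -3.114, 0.001]
force: [0.2, -0.1, -0.0]
grip_width: 0.0855
grip_force: 0.0
```

Emit:
drive_tool --increments '[{"slide": [0, 0, 0], "roll": 0}, {"slide": [0, 0, 0], "roll": 0}, {"slide": [0, 0, 0], "roll": 0}, {"slide": [0, 0, 0], "roll": 0}, {"slide": [0, 0, 0], "roll": 0}, {"slide": [0, 0, 0], "roll": 0}, {"slide": [0, 0, 0], "roll": 0}, {"slide": [0, 0, 0], "roll": 0}]' --gripper 0.3 --squeeze 30

```text
clock: 5.5
eef_pos: [0.5806, 0.3698, 0.0167]
orientation: [0.407, 3.114, 0.001]
force: [-0.5, 0.7, 1.5]
grip_width: 0.0597
grip_force: 32.8
```

Emit:
drive_tool --increments '[{"slide": [0, 0, 2], "roll": 0}, {"slide": [0, 0, 3], "roll": 0}, {"slide": [0, 0, 3], "roll": 0}, {"slide": [0, 0, 3], "roll": 0}, {"slide": [0.5, -2.5, 1], "roll": 0}, {"slide": [0.6, -3, 0], "roll": 0}, {"slide": [0.6, -3, 0], "roll": 0}, {"slide": [0.6, -3, 0], "roll": 0}]'

```text
clock: 6.17
eef_pos: [0.6025, 0.2532, 0.1357]
orientation: [-0.407, -3.113, 0.001]
force: [0.5, -0.8, -0.6]
grip_width: 0.0599
grip_force: 33.0
```

Emit:
drive_tool --increments '[{"slide": [0.6, -3, 0], "roll": 0}, {"slide": [0.6, -3, 0], "roll": 0}, {"slide": [0.6, -3, 0], "roll": 0}, {"slide": [0.4, -1.5, 0], "roll": 0}, {"slide": [0, 0, 0], "roll": 0}, {"slide": [0, 0, 0], "roll": 0}, {"slide": [0, 0, 0], "roll": 0}, {"slide": [0, 0, 0], "roll": 0}]'

```text
clock: 6.83
eef_pos: [0.625, 0.1507, 0.136]
orientation: [-0.406, -3.115, -0.0]
force: [-0.2, 1.2, -1.7]
grip_width: 0.0599
grip_force: 33.0
```

Run:
```python
from h import *
s=get_state(); print(s['eef_pos'],s['orientation'],s['q'][5]); 
a=capture('top');b=capture('scene');w=capture('wrist')
o=np.zeros((600,800,3),np.uint8)
A=cv2.resize(a['img'][130:230,130:250],(480,400));B=cv2.resize(b['img'][170:270,230:350],(320,267))
o[:400,:480]=A;o[:267,480:]=B;o[300:600,480:800]=cv2.resize(w['img'],(320,300))
cv2.imwrite('pics/hold.png',o[:,:,::-1])
```

```text
[0.62504758 0.15065009 0.13601376] [-4.05506907e-01 -3.11491378e+00 -3.51043531e-05] -2.317118500534867
```

View pics/hold.png

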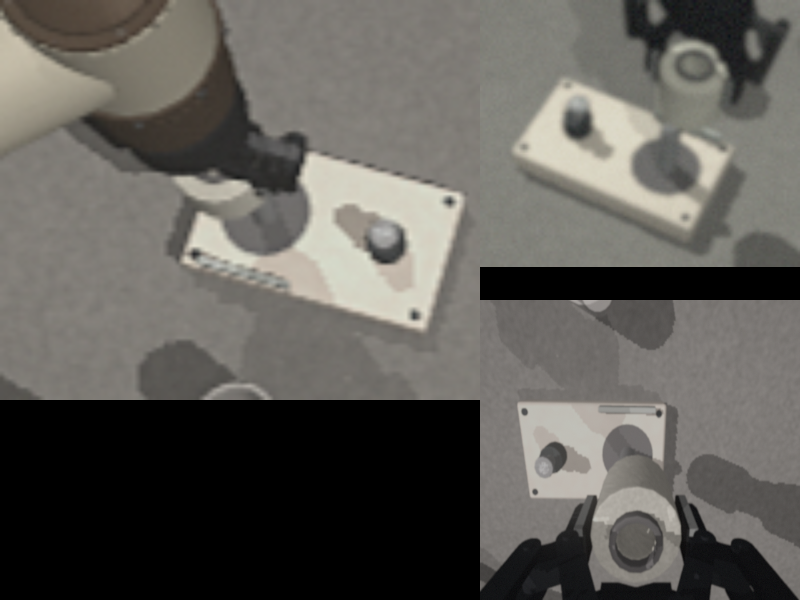

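The roll is held upright above and slightly beside the spindle. Its bore is at about (251,307) in the full wrist image. I'll measure the held offset and check the spindle again from this pose.

Run:
```python
from h import *
s=get_state(); w=capture('wrist'); np.save('/tmp/w4.npy',(w,s),allow_pickle=True)
g=cv2.cvtColor(w['img'],cv2.COLOR_RGB2GRAY); z=s['eef_pos'][2]
print(s['eef_pos'])
# ring: bright paper top; hole inside = collar (35mm dia)
m=cv2.inRange(g[220:384,180:330],150,255)
cs,h=cv2.findContours(m,cv2.RETR_CCOMP,cv2.CHAIN_APPROX_NONE)
for q in cs:
    if len(q)>60:
        e=cv2.fitEllipse(cv2.convexHull(q));u=np.array(e[0])+[180,220];print('ring',u,e[1],onz(w,[u],z+.039,s)[0].round(4),onz(w,[u],z+.033,s)[0].round(4))
k=g[120:270,40:310]
# plate corners via screws (dark dots) approx from mosaic
for p in [(518,402),(667,403),(525,411),(658,413),(535,492)]:
    u=((p[0]-480)*1.6,(p[1]-300)*1.28); print(p,u,onz(w,[u],.025,s)[0].round(4))
u=(103,213);print('pin',onz(w,[u],.065,s)[0].round(4))
print('expected pin/seat px',proj(w,(.6002,.0477,.065),s),proj(w,(.6258,.1395,.025),s),proj(w,(.6258,.1395,.085),s))
cv2.imwrite('pics/w4c.png',cv2.resize(w['img'][110:384,40:340,::-1],(780,600)*1 if 0 else (657,600)))
```

```text
[0.62509116 0.15062214 0.13621434]
ring [251.09741211 279.1709404 ] (77.9797134399414, 134.4201202392578) [0.6113 0.1554 0.1752] [0.6151 0.1544 0.1692]
ring [190.2650795  227.84606266] (23.82918357849121, 52.15507507324219) [0.5853 0.1397 0.1752] [0.5876 0.1379 0.1692]
(518, 402) (60.800000000000004, 130.56) [0.5371 0.0211 0.025 ]
(667, 403) (299.2, 131.84) [0.5857 0.202  0.025 ]
(525, 411) (72.0, 142.08) [0.5477 0.0257 0.025 ]
(658, 413) (284.8, 144.64000000000001) [0.5926 0.1889 0.025 ]
(535, 492) (88.0, 245.76) [6.357e-01 5.000e-04 2.500e-02]
pin [0.6    0.0485 0.065 ]
expected pin/seat px [[102.03770017 213.50585478]] [[236.30869163 197.63055959]] [[232.80102252 226.45861786]]
```

View pics/w4c.png

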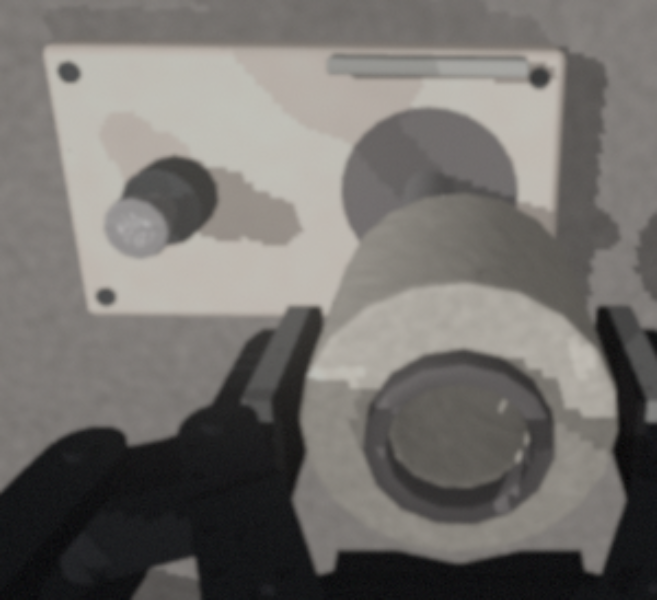

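Run:
```python
from h import *
w,s=np.load('/tmp/w4.npy',allow_pickle=True); z=s['eef_pos'][2]
print(onz(w,[(249.6,309)],z+.039,s),onz(w,[(249.2,302)],z+.033,s))
# roll predicted position: where a centred roll would appear
e=s['eef_pos']; print(proj(w,(e[0],e[1],z+.039),s),proj(w,(e[0],e[1],z+.033),s), get_state()['eef_pos'])
```

```text
[[0.62417289 0.15140667 0.17521434]] [[0.62532346 0.15093847 0.16921434]]
[[248.26186319 311.3247107 ]] [[248.3103495 301.7028611]] [0.62511107 0.15047898 0.13622218]
```

Emit:
drive_tool --increments '[{"slide": [0.1, -0.6, 0], "roll": 0}, {"slide": [0, -0.5, 0], "roll": 0}, {"slide": [0, 0, -1], "roll": 0}, {"slide": [0, 0, -1.5], "roll": 0}, {"slide": [0, 0, 0], "roll": 0}, {"slide": [0, 0, 0], "roll": 0}, {"slide": [0, 0, 0], "roll": 0}]'

```text
clock: 7.62
eef_pos: [0.6266, 0.1384, 0.1114]
orientation: [0.407, 3.115, -0.0]
force: [-0.4, 0.3, 0.3]
grip_width: 0.06
grip_force: 33.0
```

Emit:
drive_tool --increments '[{"slide": [-0.05, 0.1, -0.8], "roll": 0}, {"slide": [0, 0, -0.8], "roll": 0}, {"slide": [0, 0, -0.8], "roll": 0}, {"slide": [0, 0, -0.8], "roll": 0}, {"slide": [0, 0, 0], "roll": 0}, {"slide": [0, 0, 0], "roll": 0}]'

```text
clock: 8.12
eef_pos: [0.6254, 0.1393, 0.0783]
orientation: [-0.407, -3.114, 0.002]
force: [0.6, 1.0, -1.1]
grip_width: 0.0598
grip_force: 33.0
```

Emit:
drive_tool --increments '[{"slide": [0, 0, -0.8], "roll": 0}, {"slide": [0, 0, -0.8], "roll": 0}, {"slide": [0, 0, -0.8], "roll": 0}, {"slide": [0, 0, -0.8], "roll": 0}, {"slide": [0, 0, -0.3], "roll": 0}, {"slide": [0, 0, 0], "roll": 0}, {"slide": [0, 0, 0], "roll": 0}]'

```text
clock: 8.7
eef_pos: [0.6258, 0.1395, 0.044]
orientation: [-0.407, -3.115, 0.001]
force: [-0.8, -0.7, -1.0]
grip_width: 0.0598
grip_force: 33.0
```

Just 2–3 mm above the seat: a little more, then release.

Emit:
drive_tool --increments '[{"slide": [0, 0, -0.2], "roll": 0}, {"slide": [0, 0, 0], "roll": 0}, {"slide": [0, 0, 0], "roll": 0}]'

```text
clock: 8.95
eef_pos: [0.6259, 0.1396, 0.0426]
orientation: [0.408, 3.115, 0.0]
force: [-0.2, 0.4, -1.3]
grip_width: 0.0598
grip_force: 33.0
```

Emit:
drive_tool --increments '[{"slide": [0, 0, 0], "roll": 0}, {"slide": [0, 0, 0], "roll": 0}, {"slide": [0, 0, 0], "roll": 0}, {"slide": [0, 0, 0], "roll": 0}, {"slide": [0, 0, 0], "roll": 0}, {"slide": [0, 0, 0], "roll": 0}, {"slide": [0, 0, 0], "roll": 0}, {"slide": [0, 0, 0], "roll": 0}]' --gripper 1

```text
clock: 9.62
eef_pos: [0.6258, 0.1395, 0.0423]
orientation: [0.408, 3.115, -0.0]
force: [0.4, 0.4, -0.6]
grip_width: 0.0854
grip_force: 0.0
```

Emit:
drive_tool --increments '[{"slide": [0, 0, 1], "roll": 0}, {"slide": [0, 0, 3], "roll": 0}, {"slide": [0, 0, 4], "roll": 0}, {"slide": [0, 0, 4], "roll": 0}, {"slide": [0, 0, 4], "roll": 0}, {"slide": [0, 0, 2], "roll": 0}, {"slide": [0, 0, 0], "roll": 0}, {"slide": [0, 0, 0], "roll": 0}]'

```text
clock: 10.28
eef_pos: [0.6262, 0.1398, 0.2248]
orientation: [0.407, 3.111, 0.004]
force: [0.0, 0.3, -1.2]
grip_width: 0.0856
grip_force: 0.0
```

Run:
```python
from h import *
s=get_state(); print(s['clock'],s['eef_pos'],s['grip_width'],s['q']); b=capture('scene');a=capture('top');np.save('/tmp/sc2.npy',b)
o=np.zeros((400,800,3),np.uint8);o[:,:400]=cv2.resize(b['img'][190:270,240:320+0],(400,400));o[:,400:]=cv2.resize(a['img'][150:230,165:245],(400,400))
cv2.imwrite('pics/seat.png',o[:,:,::-1])
for n,c in(('scene',b),('top',a)): print(n,proj(c,(.6258,.1395,.081),s), proj(c,(.6258,.1395,.025),s))
```

```text
10.2833 [0.62623244 0.13976802 0.2248362 ] 0.08559934379719257 [ 4.71174121e-01  4.15105940e-01  3.89336745e-02 -2.56478364e-04
 -1.19014822e+00 -2.30220000e+00]
scene [[301.5533513  218.31101765]] [[299.46077705 231.98451243]]
top [[192.8532913  178.37375104]] [[195.74061619 183.10359061]]
```

View pics/seat.png

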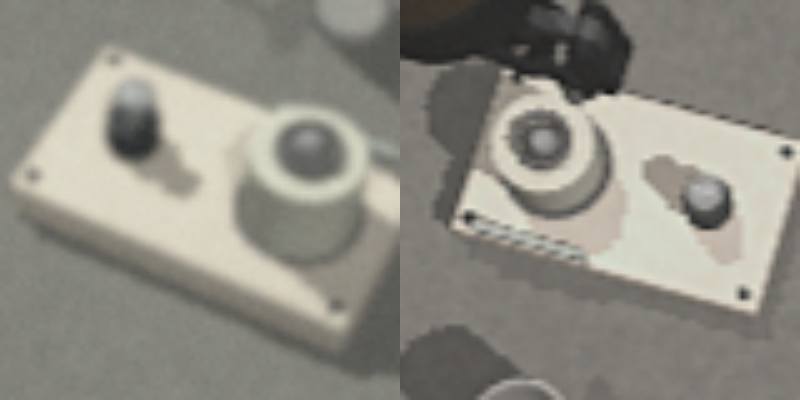

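The roll sits flush on the plate with the spindle tip inside its bore, and the pin is still up. Now the mallet.

Emit:
drive_tool --increments '[{"slide": [-1.1, -2.3, 0], "roll": 0.11}, {"slide": [-1.1, -2.3, 0], "roll": 0.11}, {"slide": [-1.1, -2.3, 0], "roll": 0.11}, {"slide": [-1.1, -2.3, 0], "roll": 0.11}, {"slide": [-1.1, -2.3, 0], "roll": 0.11}, {"slide": [-1.1, -2.3, 0], "roll": 0.11}, {"slide": [-1.1, -2.3, 0], "roll": 0.11}, {"slide": [-1.1, -2.3, 0], "roll": 0.11}]'

```text
clock: 11.05
eef_pos: [0.5361, -0.0456, 0.2205]
orientation: [0.965, -2.986, -0.001]
force: [-0.3, -0.1, -0.4]
grip_width: 0.0855
grip_force: 0.0
```

Emit:
drive_tool --increments '[{"slide": [-1.1, -2.3, 0], "roll": 0.12}, {"slide": [-1.1, -2.3, 0], "roll": 0.12}, {"slide": [-1.1, -2.3, 0], "roll": 0.12}, {"slide": [-1.1, -2.3, 0], "roll": 0.12}, {"slide": [-1.1, -2.3, 0], "roll": 0.12}, {"slide": [-1.1, -2.3, 0], "roll": 0.12}, {"slide": [-1.1, -2.3, 0], "roll": 0.12}, {"slide": [-1, -1, 0], "roll": 0.06}]'

```text
clock: 11.72
eef_pos: [0.449, -0.2172, 0.2205]
orientation: [2.166, -2.272, -0.005]
force: [0.7, 1.2, -0.8]
grip_width: 0.0855
grip_force: 0.0
```

Emit:
drive_tool --increments '[{"slide": [0, 0, 0], "roll": 0}, {"slide": [0, 0, 0], "roll": 0}, {"slide": [0, 0, 0], "roll": 0}]'

```text
clock: 11.97
eef_pos: [0.4507, -0.2152, 0.2214]
orientation: [2.162, -2.277, -0.002]
force: [0.6, -0.3, 0.0]
grip_width: 0.0856
grip_force: 0.0
```

```bash
cat >> h.py <<'E'
def yaw(s): y=R.from_rotvec(s['orientation']).as_matrix()[:,1]; return np.arctan2(y[1],y[0])
def look(f):
    s=get_state(); w=capture('wrist'); save(w,f+'.png'); np.save('/tmp/'+f+'.npy',(w,s),allow_pickle=True)
    print(s['clock'],s['eef_pos'].round(4),'yaw',yaw(s),'q6',s['q'][5]); return w,s
E
python3 - <<'E'
from h import *
w,s=look('w5')
m=(w['img'].max(2)<45).astype(np.uint8)
n,l,st,ce=cv2.connectedComponentsWithStats(m)
print(proj(w,(.4507,-.2643,.068),s))
for i in range(1,n):
    if st[i][4]>400: print(st[i],ce[i],onz(w,[ce[i]],.068,s)[0].round(4))
h=cv2.cvtColor(w['img'],cv2.COLOR_RGB2HSV); o=cv2.inRange(h,(5,90,60),(25,255,255))
n,l,st,ce=cv2.connectedComponentsWithStats(o)
for i in range(1,n):
    if st[i][4]>15: print('orange',st[i],onz(w,[ce[i]],.045,s)[0].round(4))
E
```

```text
11.9667 [ 0.4507 -0.2152  0.2214] yaw 3.0898011104231022 q6 0.06809874063860062
[[245.12813939 127.11121709]]
[222 111  45  40 876] [246.8173516  132.97716895] [ 0.4494 -0.2589  0.068 ]
[300 186  29  28 637] [313.68288854 199.69858713] [ 0.3871 -0.1908  0.068 ]
[    0   260   512   124 24566] [255.77875926 348.435887  ] [ 0.4522 -0.0109  0.068 ]
orange [238  98  17   6  64] [ 0.4491 -0.2871  0.045 ]
orange [   0  139   67   98 2928] [ 0.6781 -0.2207  0.045 ]
orange [324 164  73  32 949] [ 0.335  -0.2028  0.045 ]
```

Run:
```python
from h import *
w,s=np.load('/tmp/w5.npy',allow_pickle=True)
g=w['img'].max(2)
for t in(55,65,75):
    m=(g<t).astype(np.uint8); m[:85]=0;m[170:]=0;m[:,:200]=0;m[:,290:]=0
    cs,_=cv2.findContours(m,cv2.RETR_EXTERNAL,cv2.CHAIN_APPROX_NONE)
    q=max(cs,key=cv2.contourArea); c,r=cv2.minEnclosingCircle(q); print(t,cv2.boundingRect(q),c,r,cv2.contourArea(q),onz(w,[c],.068,s)[0].round(4))
print('r exp',w['intrinsics'][0][0]*.0225/np.linalg.norm(cam(w,s)[0]-[.45,-.262,.068]))
print(g[132,205:290:3],g[95:180:4,245])
```

```text
55 (221, 105, 47, 47) (243.78189086914062, 127.4258804321289) 23.73779296875 1648.0 [ 0.4519 -0.2641  0.068 ]
65 (221, 104, 48, 48) (243.8274688720703, 127.34032440185547) 24.318510055541992 1737.0 [ 0.4519 -0.2642  0.068 ]
75 (220, 104, 49, 49) (244.5, 127.0) 25.283493041992188 1808.0 [ 0.4513 -0.2644  0.068 ]
r exp 24.011245876035254
[ 98  99 100 100  99  85  45  42  43  44  45  42  45  45  41  44  44  42
  42  44  44  76  96  98  98 118 133 132 133] [140 132  75  47  45  45  44  42  43  42  44  43  43  44  51  96 117 131
 135 129 135 134]
```

Emit:
drive_tool --increments '[{"slide": [0.1, -2.4, -2], "roll": 0}, {"slide": [0, -2.5, -2], "roll": 0}, {"slide": [0, 0, -2], "roll": 0}, {"slide": [0, 0, -2], "roll": 0}, {"slide": [0, 0, -2], "roll": 0}, {"slide": [0, 0, 0], "roll": 0}, {"slide": [0, 0, 0], "roll": 0}, {"slide": [0, 0, 0], "roll": 0}]'

```text
clock: 12.68
eef_pos: [0.453, -0.2643, 0.1233]
orientation: [-2.165, 2.276, -0.002]
force: [0.2, -0.1, 1.1]
grip_width: 0.0856
grip_force: 0.0
```

Emit:
drive_tool --increments '[{"slide": [-0.1, 0.1, -2], "roll": 0}, {"slide": [0, 0, -2], "roll": 0}, {"slide": [0, 0, -2], "roll": 0}, {"slide": [0, 0, -1.5], "roll": 0}, {"slide": [0, 0, -1.4], "roll": 0}, {"slide": [0, 0, 0], "roll": 0}, {"slide": [0, 0, 0], "roll": 0}, {"slide": [0, 0, 0], "roll": 0}]'

```text
clock: 13.35
eef_pos: [0.4523, -0.2637, 0.0349]
orientation: [-2.164, 2.275, -0.005]
force: [-0.4, -1.0, 0.6]
grip_width: 0.0855
grip_force: 0.0
```

Emit:
drive_tool --increments '[{"slide": [0, 0, 0], "roll": 0}, {"slide": [0, 0, 0], "roll": 0}, {"slide": [0, 0, 0], "roll": 0}, {"slide": [0, 0, 0], "roll": 0}, {"slide": [0, 0, 0], "roll": 0}, {"slide": [0, 0, 0], "roll": 0}, {"slide": [0, 0, 0], "roll": 0}, {"slide": [0, 0, 0], "roll": 0}]' --gripper 0.2 --squeeze 40

```text
clock: 14.02
eef_pos: [0.4516, -0.2637, 0.0343]
orientation: [-2.164, 2.276, -0.003]
force: [-0.6, 1.8, 6.4]
grip_width: 0.0431
grip_force: 40.3
```

Emit:
drive_tool --increments '[{"slide": [0, 0, 0.5], "roll": 0}, {"slide": [0, 1, 0], "roll": 0}, {"slide": [0.1, 2, 0], "roll": 0}, {"slide": [0.1, 2.5, 0], "roll": 0}, {"slide": [0.2, 2.5, 0], "roll": 0}, {"slide": [0.2, 2.5, 0], "roll": 0}, {"slide": [0.2, 2.5, 0], "roll": 0}, {"slide": [1, 1.5, 0], "roll": 0}]'

```text
clock: 14.68
eef_pos: [0.4658, -0.1163, 0.0375]
orientation: [2.162, -2.275, -0.006]
force: [-0.4, 0.5, -3.2]
grip_width: 0.043
grip_force: 41.2
```

Emit:
drive_tool --increments '[{"slide": [1, 1.5, 0], "roll": 0}, {"slide": [1, 1, 0], "roll": 0}, {"slide": [0, 0, 0], "roll": 0}, {"slide": [0, 0, 0], "roll": 0}, {"slide": [0, 0, 0], "roll": 0}]'

```text
clock: 15.1
eef_pos: [0.4878, -0.0937, 0.0378]
orientation: [2.162, -2.277, -0.002]
force: [-0.4, 0.5, -2.9]
grip_width: 0.0432
grip_force: 41.3
```

```bash
cat >> h.py <<'E'
def handle(w,s,z):
    h=cv2.cvtColor(w['img'],cv2.COLOR_RGB2HSV); o=cv2.inRange(h,(5,90,60),(25,255,255))
    n,l,st,ce=cv2.connectedComponentsWithStats(o)
    for i in range(1,n):
        if st[i][4]>150:
            q=np.argwhere(l==i)[:,::-1].astype(float); P=onz(w,q,z,s)[:,:2]
            b=cv2.boxPoints(cv2.minAreaRect(P.astype(np.float32)*1000))/1000
            (cx,cy),wh,_=cv2.minAreaRect(P.astype(np.float32)*1000)
            d=np.linalg.svd(P-P.mean(0),full_matrices=False)[2][0]
            print('orange',st[i],'c',(cx/1000,cy/1000),'size',wh,'yaw',np.arctan2(d[1],d[0])%np.pi)
E
python3 - <<'E'
from h import *
w,s=look('w6'); handle(w,s,s['eef_pos'][2]+.011)
E
```

```text
15.1 [ 0.4878 -0.0937  0.0378] yaw 3.0898556159756194 q6 -0.18879072468944777
orange [ 233    0   58  229 9527] c (0.4798721923828125, -0.16061940002441405) size (90.51836395263672, 17.891183853149414) yaw 1.45938824428152
```

Emit:
drive_tool --increments '[{"slide": [0, 0, -0.2], "roll": 0}, {"slide": [0, 0, -0.2], "roll": 0}, {"slide": [0, 0, 0], "roll": 0}, {"slide": [0, 0, 0], "roll": 0}]'

```text
clock: 15.48
eef_pos: [0.4884, -0.0939, 0.0343]
orientation: [2.163, -2.278, -0.0]
force: [-0.5, 0.4, -0.6]
grip_width: 0.043
grip_force: 41.4
```

Emit:
drive_tool --increments '[{"slide": [0, 0, 0], "roll": 0}, {"slide": [0, 0, 0], "roll": 0}, {"slide": [0, 0, 0], "roll": 0}, {"slide": [0, 0, 0], "roll": 0}, {"slide": [0, 0, 0], "roll": 0}, {"slide": [0, 0, 0], "roll": 0}, {"slide": [0, 0, 0], "roll": 0}]' --gripper 1

```text
clock: 16.07
eef_pos: [0.4889, -0.0935, 0.0343]
orientation: [-2.164, 2.277, -0.0]
force: [0.3, -0.2, 0.1]
grip_width: 0.0854
grip_force: 0.0
```

Emit:
drive_tool --increments '[{"slide": [0, 0, 2], "roll": 0}, {"slide": [0, 0, 3], "roll": 0}, {"slide": [0, 0, 3], "roll": 0}, {"slide": [0, 0, 3], "roll": 0}, {"slide": [0, 0, 3], "roll": 0}, {"slide": [0, 0, 2], "roll": 0}, {"slide": [0, 0, 0], "roll": 0}, {"slide": [0, 0, 0], "roll": 0}]'

```text
clock: 16.73
eef_pos: [0.4892, -0.0933, 0.1955]
orientation: [-2.162, 2.276, -0.003]
force: [-0.6, 0.3, 0.7]
grip_width: 0.0853
grip_force: 0.0
```

Run:
```python
from h import *
w,s=look('w7'); handle(w,s,.045)
g=w['img'].max(2); u=proj(w,(.4878,-.0937,.068),s)[0].astype(int); print(u)
m=(g<60).astype(np.uint8); n,l,st,ce=cv2.connectedComponentsWithStats(m)
for i in range(1,n):
    if st[i][4]>500:
        q=np.argwhere(l==i)[:,::-1].astype(np.float32); c,r=cv2.minEnclosingCircle(q); print(st[i],c,r,onz(w,[c],.068,s)[0].round(4))
```

```text
16.7333 [ 0.4892 -0.0933  0.1955] yaw 3.090482737768969 q6 -0.18887189964866025
orange [   0    0   64  101 3619] c (0.679736083984375, -0.22381077575683594) size (99.7211685180664, 38.084205627441406) yaw 0.8348336214491656
orange [ 243   29   27  128 2416] c (0.479427001953125, -0.16847010803222656) size (106.34224700927734, 16.907390594482422) yaw 1.458981522416092
orange [ 385   31   86   42 1281] c (0.333758544921875, -0.19698780822753906) size (69.78475952148438, 12.071979522705078) yaw 0.2691881417670328
[250 186]
[ 348   53   41   41 1285] (366.845458984375, 72.31818389892578) 21.601816177368164 [ 0.3912 -0.1828  0.068 ]
[ 227  161   48   48 1799] (250.25552368164062, 184.6307373046875) 24.15237045288086 [ 0.4877 -0.0951  0.068 ]
[    0   259   512   125 25312] (255.5, 360.0) 256.5332336425781 [0.4917 0.1017 0.068 ]
```

Emit:
drive_tool --increments '[{"slide": [-0.3, -2.6, 0], "roll": -0.03}, {"slide": [-0.4, -2.6, 0], "roll": -0.03}, {"slide": [0, 0, -3], "roll": 0}, {"slide": [0, 0, -3], "roll": 0}, {"slide": [0, 0, -3], "roll": 0}, {"slide": [0, 0, 0], "roll": 0}, {"slide": [0, 0, 0], "roll": 0}, {"slide": [0, 0, 0], "roll": 0}]'

```text
clock: 17.45
eef_pos: [0.4825, -0.1456, 0.1049]
orientation: [2.096, -2.34, 0.001]
force: [-0.1, 0.1, 0.5]
grip_width: 0.0854
grip_force: 0.0
```

Run:
```python
from h import *
s=get_state(); print(s['eef_pos'],yaw(s))
```

```text
[ 0.48251165 -0.14559048  0.10491471] 3.0313860996473903
```

Emit:
drive_tool --increments '[{"slide": [0, 0, -2.5], "roll": 0}, {"slide": [0, 0, -2.5], "roll": 0}, {"slide": [0, 0, -2.5], "roll": 0}, {"slide": [0, 0, -1], "roll": 0}, {"slide": [0, 0, -0.4], "roll": 0}, {"slide": [0, 0, 0], "roll": 0}, {"slide": [0, 0, 0], "roll": 0}]'

```text
clock: 18.03
eef_pos: [0.4832, -0.1455, 0.0168]
orientation: [-2.094, 2.339, -0.003]
force: [0.3, -0.4, 0.4]
grip_width: 0.0854
grip_force: 0.0
```

Emit:
drive_tool --increments '[{"slide": [0, 0, 0], "roll": 0}, {"slide": [0, 0, 0], "roll": 0}, {"slide": [0, 0, 0], "roll": 0}, {"slide": [0, 0, 0], "roll": 0}, {"slide": [0, 0, 0], "roll": 0}, {"slide": [0, 0, 0], "roll": 0}, {"slide": [0, 0, 0], "roll": 0}, {"slide": [0, 0, 0], "roll": 0}]' --gripper 0 --squeeze 110

```text
clock: 18.7
eef_pos: [0.4822, -0.1455, 0.0157]
orientation: [-2.095, 2.34, -0.001]
force: [-0.8, 0.5, 5.1]
grip_width: 0.0162
grip_force: 107.2
```

Emit:
drive_tool --increments '[{"slide": [0, 0, 0], "roll": 0}, {"slide": [0, 0, 0], "roll": 0}, {"slide": [0, 0, 0], "roll": 0}, {"slide": [0, 0, 0], "roll": 0}]'

```text
clock: 19.03
eef_pos: [0.4822, -0.1455, 0.0157]
orientation: [-2.095, 2.341, -0.001]
force: [-0.5, -0.5, 5.1]
grip_width: 0.0163
grip_force: 107.3
```

Emit:
drive_tool --increments '[{"slide": [0, 0, 1.5], "roll": 0}, {"slide": [0, 0, 3], "roll": 0}, {"slide": [0, 0, 3], "roll": 0}, {"slide": [0, 0, 3], "roll": 0}, {"slide": [1, 1, 1], "roll": 0}, {"slide": [2, 2.5, 0], "roll": 0}, {"slide": [2, 2.5, 0], "roll": 0}, {"slide": [2, 2.5, 0], "roll": 0}]'

```text
clock: 19.7
eef_pos: [0.5512, -0.0597, 0.1295]
orientation: [2.092, -2.342, -0.003]
force: [0.2, -1.3, -3.6]
grip_width: 0.0164
grip_force: 108.0
```

Emit:
drive_tool --increments '[{"slide": [2, 2.5, 0], "roll": 0}, {"slide": [1.5, 2, 0], "roll": 0}, {"slide": [0.7, 1.2, 0], "roll": 0}, {"slide": [0, 0, 0], "roll": 0}, {"slide": [0, 0, 0], "roll": 0}, {"slide": [0, 0, 0], "roll": 0}]'

```text
clock: 20.2
eef_pos: [0.5923, -0.0042, 0.1292]
orientation: [2.092, -2.34, -0.003]
force: [-0.4, -0.6, -2.0]
grip_width: 0.0164
grip_force: 107.9
```

Run:
```python
from h import *
w,s=look('w8'); e=s['eef_pos'];z=e[2]-.0157
g=w['img'].max(2); m=(g<60).astype(np.uint8); n,l,st,ce=cv2.connectedComponentsWithStats(m)
hp=(e[0]+.0058,e[1]+.0513,z+.068); print('exp head',hp,proj(w,hp,s),'f',s['force'])
for i in range(1,n):
    if 500<st[i][4]<9000:
        q=np.argwhere(l==i)[:,::-1].astype(np.float32); c,r=cv2.minEnclosingCircle(q); print(st[i],c,r,onz(w,[c],hp[2],s)[0].round(4))
a=capture('top'); b=capture('scene')
o=np.zeros((450,800,3),np.uint8);o[:400,:400]=cv2.resize(b['img'][170:270,230:330],(400,400));o[:,400:]=0;o[:300,400:]=cv2.resize(w['img'],(400,300))
cv2.imwrite('pics/strike.png',o[:,:,::-1])
```

```text
20.2 [ 0.5923 -0.0042  0.1292] yaw 3.0298522257705076 q6 -0.37733526351139807
exp head (np.float64(0.598105787555408), np.float64(0.04713345918638526), np.float64(0.18150173669081482)) [[246.97020781 438.3753025 ]] f [-0.42188874 -0.60497132 -1.96271713]
[   0   22   32   83 1263] (2.0, 63.0) 41.048851013183594 [ 0.6465 -0.0983  0.1815]
```

View pics/strike.png

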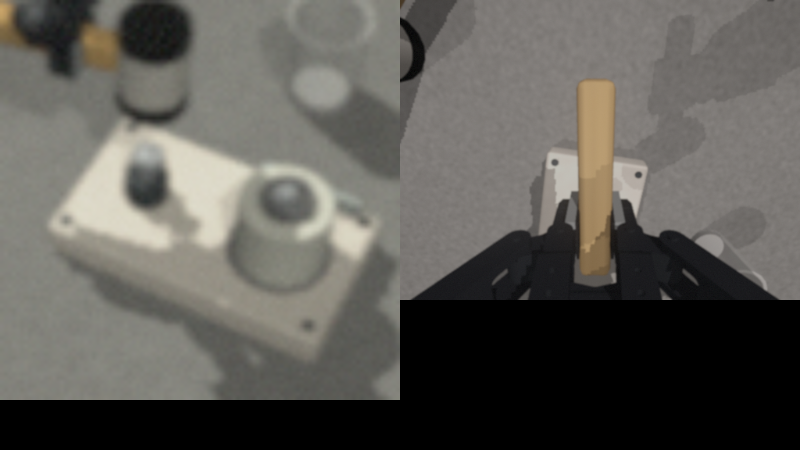

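The mallet is held level by its handle, above and aligned with the pin. The roll is undisturbed. Next I press the pin down.

Emit:
drive_tool --increments '[{"slide": [0.2, 0.1, -1], "roll": 0}, {"slide": [0, 0, -1.5], "roll": 0}, {"slide": [0, 0, -1.5], "roll": 0}, {"slide": [0, 0, 0], "roll": 0}, {"slide": [0, 0, 0], "roll": 0}]'

```text
clock: 20.77
eef_pos: [0.595, -0.003, 0.0892]
orientation: [2.093, -2.34, -0.002]
force: [-0.3, 0.1, -2.6]
grip_width: 0.016
grip_force: 107.7
```

Emit:
drive_tool --increments '[{"slide": [0, 0, -0.5], "roll": 0}, {"slide": [0, 0, -0.5], "roll": 0}, {"slide": [0, 0, -0.5], "roll": 0}, {"slide": [0, 0, -0.4], "roll": 0}, {"slide": [0, 0, 0], "roll": 0}, {"slide": [0, 0, 0], "roll": 0}]'

```text
clock: 21.27
eef_pos: [0.5964, -0.0024, 0.0715]
orientation: [-2.094, 2.34, -0.001]
force: [1.0, -0.2, -0.8]
grip_width: 0.0162
grip_force: 108.4
```

Emit:
drive_tool --increments '[{"slide": [-0.1, 0, -0.3], "roll": 0}, {"slide": [0, 0, -0.3], "roll": 0}, {"slide": [0, 0, -0.1], "roll": 0}, {"slide": [0, 0, 0], "roll": 0}, {"slide": [0, 0, 0], "roll": 0}, {"slide": [0, 0, 0], "roll": 0}]'

```text
clock: 21.77
eef_pos: [0.5964, -0.0025, 0.0661]
orientation: [-2.094, 2.338, -0.004]
force: [-0.3, -2.5, 6.6]
grip_width: 0.0161
grip_force: 109.7
```

Emit:
drive_tool --increments '[{"slide": [0, 0, -0.2], "roll": 0}, {"slide": [0, 0, 0], "roll": 0}, {"slide": [0, 0, 0], "roll": 0}]'

```text
clock: 22.02
eef_pos: [0.5965, -0.0027, 0.0654]
orientation: [-2.094, 2.337, -0.005]
force: [-1.9, -1.9, 14.0]
grip_width: 0.0165
grip_force: 110.7
```

Emit:
drive_tool --increments '[{"slide": [0, 0, -0.2], "roll": 0}, {"slide": [0, 0, 0], "roll": 0}, {"slide": [0, 0, 0], "roll": 0}]'

```text
clock: 22.27
eef_pos: [0.5966, -0.0028, 0.0648]
orientation: [-2.095, 2.337, -0.006]
force: [-4.3, -2.0, 19.8]
grip_width: 0.0163
grip_force: 111.7
```

The force rises steeply to about 22 N net, well above the pin's 5–7 N, so the pin is bottomed out. I'll lift and return to the clear spot.

Emit:
drive_tool --increments '[{"slide": [0, 0, 1], "roll": 0}, {"slide": [0, 0, 2], "roll": 0}, {"slide": [0, 0, 3], "roll": 0}, {"slide": [-1, -1.5, 0], "roll": 0}, {"slide": [-2, -2.5, 0], "roll": 0}, {"slide": [-2, -2.5, 0], "roll": 0}, {"slide": [-2, -2.5, 0], "roll": 0}, {"slide": [-2, -2.5, 0], "roll": 0}]'

```text
clock: 22.93
eef_pos: [0.5017, -0.1183, 0.1187]
orientation: [2.093, -2.339, -0.005]
force: [0.5, -0.5, -3.4]
grip_width: 0.0163
grip_force: 107.9
```

Emit:
drive_tool --increments '[{"slide": [-1.5, -2, 0], "roll": 0}, {"slide": [-0.7, -0.8, 0], "roll": 0}, {"slide": [0, 0, -2], "roll": 0}, {"slide": [0, 0, -2.5], "roll": 0}, {"slide": [0, 0, -2], "roll": 0}, {"slide": [0, 0, 0], "roll": 0}, {"slide": [0, 0, 0], "roll": 0}, {"slide": [0, 0, 0], "roll": 0}]'

```text
clock: 23.6
eef_pos: [0.4835, -0.1454, 0.0558]
orientation: [-2.095, 2.34, -0.001]
force: [1.3, 0.1, -2.4]
grip_width: 0.0166
grip_force: 107.8
```

Run:
```python
from h import *
s=get_state(); print(s['eef_pos'])
b=capture('scene'); a=capture('top'); save(b,'sc9.png'); save(a,'top9.png')
s0=np.load('/tmp/scene.npy',allow_pickle=True).item()
for z in(.065,.051): print(z,'scene',proj(b,(.6002,.048,z)),'top',proj(a,(.6002,.048,z)))
for n,c in (('before',s0),('after',b)):
    g=cv2.cvtColor(c['img'],cv2.COLOR_RGB2GRAY)[200:226,258:276]; print(n);print(g[:,::2])
```

```text
[ 0.48345257 -0.14539854  0.0558273 ]
0.065 scene [[266.87786238 208.16922356]] top [[225.26606803 188.60053515]]
0.051 scene [[266.72318949 211.66130767]] top [[225.59104313 189.68559008]]
before
[[132 167 166 165 152 131 126 130 132]
 [139 174 150 174 184 154 138 130 131]
 [156 189 152 187 205 188 159 139 132]
 [178 205 187 204 212 206 193 166 138]
 [199 213 206 207 205 204 196 182 152]
 [209 212 202 193 172 173 168 166 150]
 [202 196 177 158 137 133 137 149 149]
 [173 170 146 123 112 113 122 142 143]
 [153 147 124 111 112 108 119 139 147]
 [145 137 116 107 109 110 115 141 144]
 [143 135 100 101 108 107 110 140 150]
 [149 133  85  85 103 100  94 134 146]
 [144 129  73  77  98  93  76 125 148]
 [147 128  64  69  93  88  62 118 147]
 [146 122  62  66  86  75  62 118 145]
 [141 113  57  58  70  65  61 115 147]
 [149 116  59  55  56  55  54 117 145]
 [145 119  55  51  50  57  55 115 146]
 [145 126  63  50  49  50  58 117 146]
 [146 129  76  51  47  51  67 130 145]
 [148 138  99  56  54  53  88 138 150]
 [144 142 123  88  75  86 117 141 142]
 [145 145 140 122 111 117 140 145 145]
 [144 
[... 432 characters left out ...]
143 145 146 145 156 184 214 214 214]
 [144 147 143 131 124 152 204 215 217]
 [146 143 129 114 115 126 170 214 217]
 [144 133 109 107 113 111 136 196 213]
 [148 128  90 107 110 111 105 163 207]
 [146 126  79 100 108 107  88 128 192]
 [149 124  77  97 103 107  82 117 170]
 [147 119  60  80  96  92  72 115 156]
 [146 116  62  68  80  74  64 119 149]
 [148 122  54  56  57  58  58 120 146]
 [150 123  62  52  51  50  57 119 148]
 [144 135  75  48  47  52  71 129 147]
 [147 142  97  62  52  55  91 139 145]
 [144 145 122  93  74  85 117 147 149]
 [146 145 144 126 111 121 140 145 148]
 [145 148 148 141 137 141 150 149 148]
 [147 149 147 147 147 147 147 146 148]
 [145 149 151 148 148 144 147 146 146]]
```

The pin head moved down about 3.5 px in the scene view, which is the full 14 mm. Next I place the mallet.

Emit:
drive_tool --increments '[{"slide": [0, 0, -1.5], "roll": 0}, {"slide": [0, 0, -1.2], "roll": 0}, {"slide": [0, 0, -0.6], "roll": 0}, {"slide": [0, 0, -0.4], "roll": 0}, {"slide": [0, 0, -0.2], "roll": 0}, {"slide": [0, 0, 0], "roll": 0}, {"slide": [0, 0, 0], "roll": 0}]'

```text
clock: 24.28
eef_pos: [0.4833, -0.1455, 0.0169]
orientation: [-2.095, 2.34, -0.001]
force: [0.6, -0.3, -2.9]
grip_width: 0.0164
grip_force: 108.1
```

Emit:
drive_tool --increments '[{"slide": [0, 0, -0.1], "roll": 0}, {"slide": [0, 0, 0], "roll": 0}, {"slide": [0, 0, 0], "roll": 0}]'

```text
clock: 24.53
eef_pos: [0.4835, -0.1455, 0.0159]
orientation: [-2.094, 2.34, -0.002]
force: [0.4, -0.5, -1.1]
grip_width: 0.0161
grip_force: 108.5
```

Emit:
drive_tool --increments '[{"slide": [0, 0, 0], "roll": 0}, {"slide": [0, 0, 0], "roll": 0}, {"slide": [0, 0, 0], "roll": 0}, {"slide": [0, 0, 0], "roll": 0}, {"slide": [0, 0, 0], "roll": 0}, {"slide": [0, 0, 0], "roll": 0}, {"slide": [0, 0, 0], "roll": 0}, {"slide": [0, 0, 0], "roll": 0}]' --gripper 1 --squeeze 20

```text
clock: 25.2
eef_pos: [0.4828, -0.1455, 0.0153]
orientation: [-2.095, 2.341, -0.0]
force: [-0.1, -0.6, -0.9]
grip_width: 0.0857
grip_force: 0.0
```

Emit:
drive_tool --increments '[{"slide": [0, 0, 1], "roll": 0}, {"slide": [0, 0, 3], "roll": 0}, {"slide": [0, 0, 3], "roll": 0}, {"slide": [0, 0, 3], "roll": 0}, {"slide": [0, 0, 3], "roll": 0}, {"slide": [0, 0, 3], "roll": 0}, {"slide": [0, 0, 0], "roll": 0}, {"slide": [0, 0, 0], "roll": 0}]'

```text
clock: 25.87
eef_pos: [0.4838, -0.1455, 0.178]
orientation: [-2.092, 2.338, -0.006]
force: [0.2, -0.5, -0.1]
grip_width: 0.0856
grip_force: 0.0
```

Run:
```python
from h import *
w,s=look('w9'); print(s['force']); handle(w,s,.045)
m=(w['img'].max(2)<60).astype(np.uint8); n,l,st,ce=cv2.connectedComponentsWithStats(m)
for i in range(1,n):
    if 500<st[i][4]<5000:
        c,r=cv2.minEnclosingCircle(np.argwhere(l==i)[:,::-1].astype(np.float32)); print(st[i],c,r,onz(w,[c],.068,s)[0].round(4))
```

```text
25.8667 [ 0.4838 -0.1455  0.178 ] yaw 3.030653245639409 q6 -0.14076192648433683
[ 0.17791089 -0.48841435 -0.05458911]
orange [   0   69   58  110 3469] c (0.6794823608398437, -0.22307870483398437) size (101.19570922851562, 36.14997863769531) yaw 0.9012947869712765
orange [ 374   82   92   44 1414] c (0.33592684936523437, -0.19963711547851562) size (73.32166290283203, 13.394976615905762) yaw 0.25806076319485277
orange [ 241   96   21  120 2233] c (0.47985003662109377, -0.16877726745605467) size (105.68498229980469, 17.558998107910156) yaw 1.452324215333352
[ 343  112   40   38 1178] (362.4418029785156, 131.2936553955078) 20.262035369873047 [ 0.39   -0.1859  0.068 ]
[ 226  222   48   48 1789] (249.57728576660156, 245.8771209716797) 24.275545120239258 [ 0.4886 -0.0963  0.068 ]
```

The mallet stands on its face, its head and handle measure as they did before, and the hand is clear. Handing in.

```bash
python3 -c "
from h import *
print(close_job())"
```

```text
the job is handed in; nothing more can be done
None
```

I handed the job in at about 26 s of the 61 s: roll seated on the spindle, pin driven fully down with the handle-held mallet, mallet standing on its face on the bench, beaker and jar not touched; the hand-in returned no verdict.

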